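# Close an adjustable wrench on a kettle lid's nut and nip it up

### The job

The adjustable wrench lies loosely round the big nut in the middle of the steel kettle lid. Roll its worm with light fingertip pressure until you feel the jaw bite snugly on the nut, then stop at once: do not force it any tighter, lean hard on it, or turn the nut before the jaw is snug. Then tighten the nut clockwise, seen from above, by about a sixth of a turn with the wrench handle. Leave the wrench lying flat and snug on the nut, and do not disturb the other things on the bench.

Things in the scene. Friction and masses are not known exactly. Their poses are not given: they have to be found in the camera images.
- lid: Round steel kettle lid, 316 mm across, 24 mm thick, fixed to the bench. Origin: centre of its underside; z up. The handle of the wrench starts along its -x. Bar loops, 19 mm high, stick out of its rim to 191 mm from the centre at 52 and 232 degrees anticlockwise from its x; two blanked ports stand up to 16 mm above its top at (30, -105) and (85, 45) mm.
- nut (a joint): Brass hexagon nut at the lid's centre, 27 mm across flats, 31 mm across corners, 18 mm high, standing on the lid's top; a 17 mm steel stud stands 12 mm out of it. Value in rad: 0 at the start (two flats face the lid's +y and -y), grows as it is turned clockwise seen from above (tightened). Turning it takes about 0.3 N m.
- nut_top (a point): Centre of the nut's upper face, 42 mm above the bench.
- wrench: Loose steel adjustable wrench, about 0.6 kg, 229 mm long, lying flat on the lid. Origin: on its underside plane, between the jaws, near the nut's axis; z up, handle to -x, mouth open to +x. Fixed jaw's gripping face at y = -14.5 mm, throat wall at x = -18 mm, head 17 mm thick, 65 mm wide, back to x = -66 mm.
- handle_grip (a point): Point in the handle's middle, 145 mm from the wrench's origin along -x, 9 mm above the wrench's underside; axes as the wrench's. The handle is a straight bar 22 mm wide (y) from x = -66 to -200 mm, lying on the lid, its top 15 mm above it; round 26 mm end at x = -200 mm.
- jaw: The wrench's movable jaw, a steel block 31 mm long (x), 15 mm thick (y), top 17 mm above the lid. It slides along the wrench's y and closes towards -y, 1 mm per radian of the worm; the worm holds it against about 45 N. Frame parallel to the wrench's; its gripping face lies at y = +18.5 mm of this frame.
- jaw_face (a point): Middle of the movable jaw's gripping face. It starts 3 to 5.5 mm too far from the fixed jaw; snug, it is about 27 mm from it, near y = +12.5 mm in the wrench's frame, and bears on the nut with 8 N or more; over 40 N bruises the brass. From first touch to too tight is only some 5 to 10 mm of stroke over the worm.
- worm: The wrench's worm: a knurled steel roller, 22 mm in diameter, 22 mm long along the wrench's y, in a window of the head. Origin: its centre; its frame turns with it. It is rigid: touch down slowly. The knurl's friction coefficient with a fingertip is about 0.7. A pressure of 8 to 10 N is right: below about 7 N the fingertip skids before the jaw bites, 16 N is too much.
- worm_top (a point): Top of the worm, 22.8 mm above the lid, 5.8 mm proud of the head, at wrench x = -38, y = +3 mm; axes as the wrench's. Rolling the top towards the nut (+x) closes the jaw, towards the handle opens it. Free rolling takes 3 to 4 N along the top; once the jaw meets the nut the drag rises, by 1 N for every 11 N of squeeze, until the fingertip slips.
- jar: Bystander: glass jar with a steel cap, 90 mm across, 150 mm high. Origin: centre of its underside.
- measure: Bystander: white plastic measuring cup, 56 mm across, 55 mm high. Origin: centre of its underside.
- marker: Bystander: black marker pen, 16 mm thick, 130 mm long, lying down. Origin: under its middle.
- weight: Bystander: steel check weight, 32 mm across, 38 mm high. Origin: centre of its underside.
- spare_nut: Bystander: smaller brass nut, 22 mm across flats, 14 mm high, lying loose on the lid about 100 mm from its centre on the side away from the handle. Origin: centre of its underside.

How it is judged:
By the outcome, as a careful person would: the job done as asked, in the order asked, and still so for the second after the job is handed in, with the robot touching nothing.
It also fails if it takes over 70 s, if anything falls off the work surface, if the arm or the gripper's body presses on something with over 40 N, if the wrist force passes 120 N, or if a joint passes its speed limit or range.

### The arm

A 6-joint arm with a two-finger parallel gripper is mounted at the origin on the work surface. World frame = base frame: x ahead of the robot, y to its left, z up, the work surface at z = 0. Lengths are in m, angles in rad, forces in N, time in s.
With the tool pointing down it reaches from about 0.3 to 0.875 m from the base axis. Payload 6.4 kg.
Tool frame: the origin (TCP) lies on the centre line of the jaws, within the pads' length; the fingertips stand bot.finger_overhang ahead of it and the grasp point (between the pads) lies 8 mm behind it (bot.finger_overhang is the distance from the TCP to the fingertips, in m); z points along the fingers, y is the line along which they close (so a half turn about z gives the same grasp; the last joint's range is limited). The gripper opens to 85 mm and grips with 20 to 120 N. Pads are 22 mm wide; open, the fingers measure 114 mm over their backs; the gripper's body (76 mm by 85 mm) begins 54 mm behind the grasp point. The pads swing forward as they close: fully open they stand 13 mm farther back than shut.
Start: joints at [-1.469, 0.181, 1.607, -0, 1.354, -0.206], TCP at [0.174, -0.548, 0.242] pointing down, gripper open.
Joint ranges: [-2.99, 2.99], [-0.89, 2.07], [0.3, 2.58], [-1.14, 4.28], [0, 2.63], [-3.12, 3.12]. Speed limits (rad/s): [2.57, 2.57, 3.01, 3.14, 3.14, 3.14].

### API

Orientations are given as a rotation vector (axis times angle).
In Python, from station import telemetry, cams, ticket, models, bot gives the robot as it stands. The module is installed in compiled form; this text tells all that it offers.
- The arm moves only by the tool apply_moves, never from a script. Its argument "commands" is a list that holds one entry, the list of rows, each a list of 7 numbers: the shift along the tool's x, y, z in cm, then the turn, a rotation vector about the tool's x, y, z in rad, then the opening, from 0 (shut) to 1 (fully open). In form: [[[dx, dy, dz, rx, ry, rz, grip], ...]]. A call has 1 to 8 rows; each row shifts and turns the commanded pose from where the row before left it, along the tool's axes as they then stand; what a row does not reach is not made up. A row lasts 1/12 s, in which the tool goes at most 41.7 mm and 7.16 degrees, less where a joint would pass 70% of its speed; a pose out of reach is approached as far as the arm can. A call is refused whole if a number of a shift passes 4.17 or a number of a turn 0.125, either way. A call with a gripper value outside its range is refused whole. The fingers move at their own pace and stop on an object; "squeeze" is the grip in N (left out, the last holds). Time passes only in rows, so rows that do not move let the fingers close. It gives the time, the measured TCP pose, the force, the opening and the grip force at its end, in the units of the state.
- telemetry.get_obs(): the state, without advancing time (a new reading comes with each control period).
- cams.camera(name): name is "scene" or "top"; returns a dict with "image" (400x640x3 uint8, red, green, blue), "fovy" (degrees; the focal length in pixels is half the picture's height over the tangent of half this angle, whatever the lens; pixels are square), "cx", "cy" (the principal point, pixels), "R" (3x3) and "t" (3): a world point X has camera coordinates R X + t. Camera axes: x right, y down, z forward; pixel columns grow to the right and rows downward; lengths in m; the calibration is good to about 2 mm. A picture is of the moment at which its call begins. There is no depth.
- ticket.hand_in(): hands the job in; it is judged then, once.
Trained networks look in the newest picture that a camera, given by its name, has taken for a name from the list of things; names that differ only in an ending like _2 or _b are one class to them, and where a whole thing is asked for, a point or a joint stands for the part that bears it (a point fixed in the world has none). Each returns a list of dicts, best first, with "confidence" (0 to 1); they miss things now and then, are a little off and sometimes report something else, mostly with a low value. They report only what shows in the picture. A call takes as long as a camera call.
- models.search_frame(thing, camera): "at" ([column, row] in pixels, amid what is visible of it).
- models.cut_out(thing, camera): "pixels" (400x640 bool, what is visible of it) and "at" ([column, row] in pixels, amid what is visible of it).
The state is a dict: "clock": time; "q": joint angles; "joint_vel": joint speeds; "tau": joint torques, N m; "tcp_pos": TCP position; "tcp_rot": TCP orientation; "wrist_force": force on the tool from outside, world axes, zero at the start; "torque": the same for the moment, N m; "finger_gap": opening from 0.0 (shut) to 1.0 (fully open); "gripper_force": force on a finger pad.
Only numpy, scipy, OpenCV 4.12 (cv2) and the standard library are available. Lean on these libraries where they do the work, as an engineer would, in place of code of your own. Each camera call takes 0.05 s, during which the arm holds its last target. There are 200 camera calls.

## Working session

There is one attempt and no reset: what is moved stays moved. The work goes in short steps, Python scripts to look and compute and a tool call to move; the robot and the scene stay as the last step left them, time stands still between calls to the robot, and variables do not carry over. Pictures are saved under pics/ and viewed, at most 10 in all, crops included, and the job is handed in when it is done.

Besides the shell and the picture viewer there is one more tool, called after "Emit:" by a JSON object that holds its "method" and its "body". apply_moves: Moves the arm, as the interface text tells. Its arguments: {"type":"object","properties":{"commands":{"type":"array"},"squeeze":{"type":"number"}},"required":["commands"]}

```bash
mkdir -p pics; cat > h.py <<'E'
import numpy as np, cv2
from scipy.spatial.transform import Rotation as Rn
from station import telemetry, cams, ticket, models, bot
def K(c):
    f=c["image"].shape[0]/2/np.tan(np.radians(c["fovy"])/2); return f
def ray(c,uv,z):
    f=K(c); R=np.array(c["R"]); t=np.array(c["t"])
    d=R.T@np.array([(uv[0]-c["cx"])/f,(uv[1]-c["cy"])/f,1]); o=-R.T@t
    return o+d*(z-o[2])/d[2]
def proj(c,X):
    p=np.array(c["R"])@np.array(X)+np.array(c["t"]); f=K(c)
    return np.array([c["cx"]+f*p[0]/p[2],c["cy"]+f*p[1]/p[2]])
def save(c,n): cv2.imwrite("pics/"+n,c["image"][:,:,::-1])
E
python3 - <<'E'
from h import *
np.set_printoptions(precision=4,suppress=True)
o=telemetry.get_obs(); print(o, bot.finger_overhang)
hts=dict(lid=.024,nut=.042,nut_top=.042,wrench=.04,handle_grip=.033,jaw_face=.034,jaw=.041,worm=.04,worm_top=.0468,spare_nut=.038,weight=.02,jar=.1,measure=.03,marker=.01)
for n in("scene","top"):
    c=cams.camera(n); save(c,n+"0.png"); print(n,c["fovy"],c["cx"],c["cy"],-np.array(c["R"]).T@c["t"])
    for k,z in hts.items():
        for d in models.search_frame(k,n)[:2]: print(k,round(d["confidence"],2),np.array(d["at"]),ray(c,d["at"],z))
E
```

```text
{'clock': 0.0, 'q': array([-1.4693,  0.1815,  1.608 ,  0.    ,  1.3538, -0.2063]), 'joint_vel': array([-0.0007, -0.0002,  0.0001,  0.0006, -0.0002,  0.0002]), 'tau': array([  0.0006, -44.4866, -35.1346,  -0.0003,   0.0089,  -0.    ]), 'tcp_pos': array([ 0.1742, -0.5474,  0.2414]), 'tcp_rot': array([-3.1028, -0.4812, -0.0002]), 'wrist_force': array([-0.2758, -0.1365, -0.8837]), 'torque': array([-0.0187, -0.0146,  0.0465]), 'gripper_force': 0.0, 'finger_gap': 1.0001122759938277} 0.011
scene 43.602657450839374 316.44827123732165 200.9149429135104 [ 1.1955 -0.7147  1.3139]
lid 0.68 [342.7 197.2] [0.5769 0.0757 0.024 ]
lid 0.56 [205.8 282.3] [ 0.4813 -0.4253  0.024 ]
nut_top 0.52 [343.3 196.6] [0.5854 0.0679 0.042 ]
wrench 0.68 [331.1 209.3] [0.5884 0.0046 0.04  ]
handle_grip 0.95 [330.3 211.4] [0.5886 0.0006 0.033 ]
worm_top 0.68 [331.2 207.7] [0.5878 0.0057 0.0468]
jar 0.89 [288.1 299.4] [ 0.7267 -0.3298  0.1   ]
measure 0.6 [232.4 290. ] [ 0.5605 -0.3921  0.03  ]
marker 0.68 [208.2 282.5] [ 0.4793 -0.4179  0.01  ]
top 53.930065930631564 322.5417991825117 194.2671623047084 [ 0.3134 -0.0174  1.0635]
lid 0.82 [290.2 187.8] [0.5582 0.0774 0.024 ]
nut 0.41 [289.9 177.9] [0.5813 0.0777 0.042 ]
nut_top 0.47 [293.5 177.2] [0.5834 0.0681 0.042 ]
wrench 0.86 [312.8 176.4] [0.5873 0.0163 0.04  ]
handle_grip 0.73 [315. 173.] [0.5989 0.0109 0.033 ]
handle_grip 0.67 [258.9 177.3] [0.5835 0.1626 0.033 ]
jaw_face 0.57 [298.2 186.8] [0.5591 0.055  0.034 ]
jaw 0.71 [299.6 189.3] [0.5507 0.0506 0.041 ]
worm 0.53 [306.3 176.6] [0.5864 0.0338 0.04  ]
worm_top 0.58 [440.  128.7] [ 0.7288 -0.3296  0.0468]
spare_nut 0.53 [255.9 176.6] [0.5839 0.1699 0.038 ]
weight 0.73 [185.1 243.1] [0.4027 0.3498 0.02  ]
jar 0.82 [439.8 129. ] [ 0.7062 -0.3127  0.1   ]
measure 0.87 [464.8 186.4] [ 0.5712 -0.3948  0.03  ]
marker 0.86 [469.7 220.6] [ 0.4812 -0.4101  0.01  ]
```

View pics/top0.png

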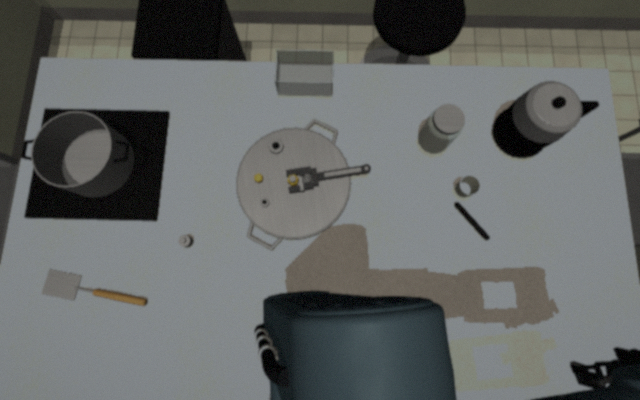

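View pics/scene0.png

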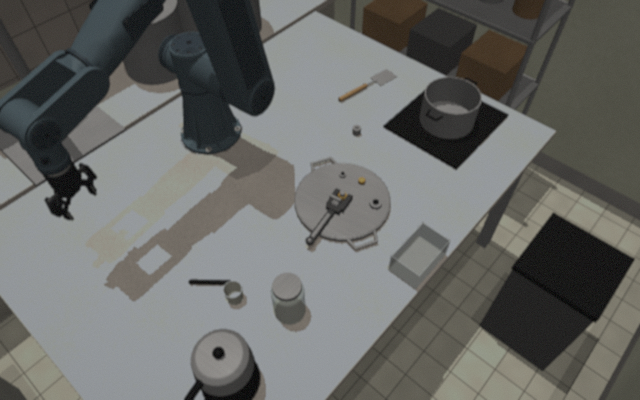

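The top view shows the lid centred near (293,182), with the wrench handle running right to (366,169) and the spare nut at (258,178). The scene view shows the wrench head near (340,202) and the handle end at (311,241). Next I'll enlarge both views and fit the lid.

```bash
python3 - <<'E'
from h import *
np.set_printoptions(precision=4,suppress=True)
ims=[]
for n,(u,v) in(("top",(305,180)),("scene",(335,205))):
    c=cams.camera(n); im=c["image"]
    w=40 if n=="top" else 36
    cr=im[v-30:v+30,u-w:u+w] if 0 else im[v-28:v+28,u-70:u+70] if n=="top" else im[v-45:v+45,u-60:u+60]
    s=5
    ims.append(cv2.resize(cr,(700,280 if n=="top" else 525),interpolation=cv2.INTER_CUBIC) )
    cv2.imwrite(f"pics/z{n}.png",ims[-1][:,:,::-1])
    for k,z in (("lid",.024),("wrench",.036)):
        for d in models.cut_out(k,n)[:1]:
            m=d["pixels"].astype(np.uint8); ys,xs=np.nonzero(m)
            W=np.array([ray(c,(x,y),z)[:2] for x,y in zip(xs,ys)])
            cnt=max(cv2.findContours(m,0,cv2.CHAIN_APPROX_NONE)[0],key=len)[:,0]
            P=np.array([ray(c,p,z)[:2] for p in cnt])
            if k=="lid":
                # robust circle of radius .158
                from scipy.optimize import least_squares
                r=least_squares(lambda p:np.hypot(P[:,0]-p[0],P[:,1]-p[1])-.158,P.mean(0),loss="soft_l1",f_scale=.002)
                print(n,"lid",r.x,np.median(abs(r.fun)))
            else:
                mu=W.mean(0); U=np.linalg.svd(W-mu)[2] if 0 else np.linalg.eigh(np.cov(W.T))[1][:,1]
                s=(W-mu)@U; print(n,"wr",mu,np.degrees(np.arctan2(U[1],U[0])),s.min(),s.max(),mu+U*s.min(),mu+U*s.max())
                # handle axis: bins by distance
                V=np.array([-U[1],U[0]]); t=(W-mu)@V
                for a in np.arange(s.min(),s.max(),.012):
                    q=(s>=a)&(s<a+.012)
                    if q.any(): print(round(a+.006,3),round(np.median(t[q])*1e3,1),round(np.ptp(t[q])*1e3,1),mu+U*(a+.006)+V*(t[q].min()+t[q].max())/2)
E
```

```text
top lid [0.5732 0.0742] 0.007614448027612936
top wr [ 0.5898 -0.0047] 100.39905148593736 -0.13595058166529586 0.09394240196865834 [ 0.6144 -0.1384] [0.5729 0.0877]
-0.13 -1.7 23.1 [ 0.6156 -0.132 ]
-0.118 -0.7 23.1 [ 0.612  -0.1205]
-0.106 -0.3 24.9 [ 0.6083 -0.109 ]
-0.094 1.0 25.8 [ 0.6055 -0.0973]
-0.082 1.0 26.6 [ 0.6042 -0.0853]
-0.07 -0.3 24.3 [ 0.6026 -0.0734]
-0.058 0.1 21.5 [ 0.6012 -0.0615]
-0.046 -1.0 22.6 [ 0.5989 -0.0497]
-0.034 -0.4 23.0 [ 0.5964 -0.038 ]
-0.022 0.7 23.4 [ 0.5934 -0.0263]
-0.01 -0.6 22.5 [ 0.591  -0.0146]
0.002 1.5 25.7 [ 0.5894 -0.0027]
0.014 0.6 51.4 [0.5877 0.0092]
0.026 0.4 62.0 [0.5847 0.0209]
0.038 0.7 65.6 [0.5829 0.0328]
0.05 0.3 70.6 [0.58   0.0444]
0.062 -0.7 69.6 [0.5777 0.0562]
0.074 -15.0 68.7 [0.5772 0.0683]
0.086 -14.6 68.3 [0.5738 0.0799]
0.098 -25.2 2.8 [0.5969 0.0963]
scene lid [0.5805 0.0694] 0.006090897503760323
scene wr [ 0.592  -0.0063] 100.85419947484161 -0.13427584876763674 0.10056073919873493 [ 0.6173 -0.1381] [0.5731 0.0925]
-0.128 -0.9 21.3 [ 0.6165 -0.1322]
-0.116 1.1 25.2 [ 0.613  -0.1206]
-0.104 0.9 24.1 [ 0.6109 -0.1088]
-0.092 0.1 24.9 [ 0.6086 -0.097 ]
-0.08 1.3 24.3 [ 0.6062 -0.0853]
-0.068 0.4 24.8 [ 0.6044 -0.0734]
-0.056 0.9 23.7 [ 0.6023 -0.0616]
-0.044 -0.6 24.6 [ 0.6    -0.0498]
-0.032 0.8 24.0 [ 0.5976 -0.0381]
-0.02 -0.3 24.8 [ 0.5965 -0.0261]
-0.008 -0.6 24.9 [ 0.5938 -0.0144]
0.004 -2.8 39.8 [ 0.5963 -0.0016]
0.016 -0.9 54.9 [0.5909 0.0095]
0.028 -1.2 62.5 [0.5884 0.0213]
0.04 -0.3 64.8 [0.5846 0.0328]
0.052 0.5 65.8 [0.5815 0.0444]
0.064 1.4 68.0 [0.579  0.0561]
0.076 0.7 68.3 [0.5763 0.0678]
0.088 -13.5 66.5 [0.5746 0.0797]
0.1 3.4 64.0 [0.5697 0.091 ]
```

View pics/ztop.png

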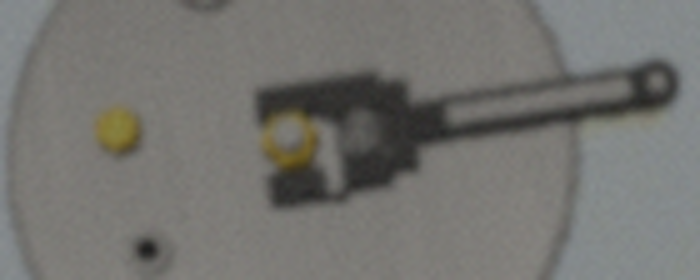

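View pics/zscene.png

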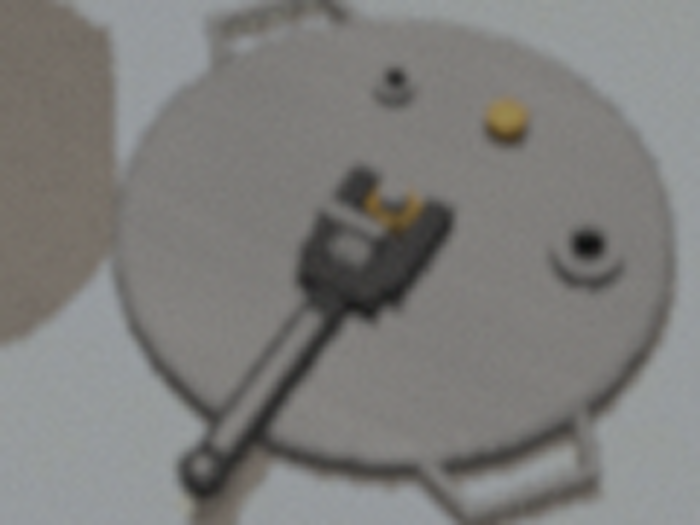

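The zoomed top view shows the nut at about (293,179.6) and the worm at about (307.4,178), with the fixed jaw on the world +x side. In the zoomed scene view the nut is at about (342.7,194.8) and the worm at about (335,203).

```bash
cat >> h.py <<'E'
def togo(target,ang):
    "tool-frame shift (cm) and turn (rad) to reach world target with tool x at ang deg, pointing down"
    o=telemetry.get_obs(); R=Rn.from_rotvec(o["tcp_rot"]); a=np.radians(ang)
    T=Rn.from_matrix(np.array([[np.cos(a),np.sin(a),0],[np.sin(a),-np.cos(a),0],[0,0,-1]]).T if 0 else np.column_stack([[np.cos(a),np.sin(a),0],[np.sin(a),-np.cos(a),0],[0,0,-1]]))
    print("shift cm",(R.inv().apply(np.array(target)-o["tcp_pos"])*100).round(3),"turn",(R.inv()*T).as_rotvec().round(4),"clock",round(o["clock"],2),"pos",o["tcp_pos"].round(4),"F",o["wrist_force"].round(2))
E
python3 - <<'E'
from h import *
np.set_printoptions(precision=4,suppress=True)
ct=cams.camera("top"); cs=cams.camera("scene")
print("worm",ray(ct,(307.4,178),.0455),ray(cs,(335,202.9),.0455))
print("stud/nut",ray(ct,(293,179.6),.045),ray(cs,(342.7,194.8),.045))
for n,c in(("top",ct),("scene",cs)):
    h=cv2.cvtColor(c["image"],cv2.COLOR_RGB2HSV); m=cv2.inRange(h,(18,70,50),(40,255,255))
    k,l,st,ce=cv2.connectedComponentsWithStats(m)
    for i in range(1,k):
        x,y=ce[i]
        if 230<x<380 and 130<y<230 and st[i,4]>3: print(n,st[i],ce[i],ray(c,(st[i,0]+st[i,2]/2-.5,st[i,1]+st[i,3]/2-.5),.040))
a=np.radians(100.6); x=np.array([np.cos(a),np.sin(a)]); y=np.array([-x[1],x[0]])
for e in((.6012,-.0615),(.6023,-.0616)): print("origin y-line at y=.0695:", e[0]+(.0695-e[1])/x[1]*x[0])
togo((.583,.031,.13),100.6)
E
```

```text
worm [0.5811 0.0305 0.0455] [0.5837 0.0288 0.0455]
stud/nut [0.576  0.0689 0.045 ] [0.5807 0.0704 0.045 ]
top [254 173   9  10  65] [258.1231 177.6615] [0.581  0.1637 0.04  ]
top [287 174  12  13  77] [292.6234 180.1948] [0.5761 0.0706 0.04  ]
scene [358 177   7   7  38] [361.2368 179.9737] [0.5834 0.1611 0.04  ]
scene [337 193  11   7  36] [342.1944 195.9167] [0.5797 0.0682 0.04  ]
origin y-line at y=.0695: 0.5766840163688122
origin y-line at y=.0695: 0.5777653018774906
shift cm [ 56.499 -42.792  11.227] turn [-0.     0.    -1.448] clock 1.9 pos [ 0.1742 -0.548   0.2423] F [-0.17 -0.27 -0.42]
```

Emit:
{"method": "apply_moves", "body": {"commands": [[[2.8,-2.1,0,0,0,-0.1,0],[2.55,-2.4,0,0,0,-0.1,0],[2.3,-2.65,0,0,0,-0.1,0],[2.0,-2.9,0,0,0,-0.1,0],[1.7,-3.05,0,0,0,-0.1,0],[1.4,-3.2,0,0,0,-0.1,0],[1.1,-3.35,0,0,0,-0.1,0],[0.75,-3.45,0,0,0,-0.1,0]]], "squeeze": 20}}

```text
clock: 2.57
tcp_pos: [0.1506, -0.2952, 0.2419]
tcp_rot: [-2.665, -1.663, -0.001]
wrist_force: [-1.9, -0.5, 0.9]
finger_gap: -0.001
gripper_force: 0.0
```

```bash
python3 -c "
from h import *
togo((.582,.0305,.13),100.6)"
```

```text
shift cm [48.211 24.434 11.21 ] turn [ 1.000e-04 -4.000e-04 -6.402e-01] clock 2.57 pos [ 0.1506 -0.2952  0.2419] F [-1.85 -0.52  0.91]
```

Emit:
{"method": "apply_moves", "body": {"commands": [[[3.6,1.8,0,0,0,0,0],[3.6,1.8,0,0,0,0,0],[3.6,1.8,0,0,0,0,0],[3.6,1.8,0,0,0,0,0],[3.6,1.8,0,0,0,0,0],[3.6,1.8,0,0,0,0,0],[3.6,1.8,0,0,0,0,0],[3.6,1.8,0,0,0,0,0]]]}}

```text
clock: 3.23
tcp_pos: [0.4093, -0.1021, 0.2427]
tcp_rot: [2.67, 1.653, 0.001]
wrist_force: [0.9, -0.4, 0.9]
finger_gap: -0.002
gripper_force: 0.0
```

Emit:
{"method": "apply_moves", "body": {"commands": [[[3.2,1.6,1,0,0,0,0],[3.2,1.6,1,0,0,0,0],[3.2,1.6,1,0,0,0,0],[0,0,1,0,0,-0.12,0],[0,0,1,0,0,-0.12,0],[0,0,1,0,0,-0.12,0],[0,0,1,0,0,-0.12,0],[0,0,1,0,0,-0.12,0]]]}}

```text
clock: 3.9
tcp_pos: [0.4937, -0.0393, 0.1618]
tcp_rot: [-2.057, -2.375, -0.0]
wrist_force: [0.5, -0.7, 0.2]
finger_gap: -0.001
gripper_force: 0.0
```

```bash
python3 -c "
from h import *
togo((.582,.0305,.13),100.6)"
```

```text
shift cm [5.642 9.735 3.178] turn [-0.     -0.     -0.0416] clock 3.9 pos [ 0.4937 -0.0393  0.1618] F [ 0.47 -0.65  0.23]
```

Emit:
{"method": "apply_moves", "body": {"commands": [[[1.4,2.5,1,0,0,-0.0416,0],[1.4,2.5,1,0,0,0,0],[1.4,2.5,1,0,0,0,0],[0.6,1.8,1,0,0,0,0],[0,0,1.5,0,0,0,0],[0,0,1.5,0,0,0,0],[0,0,1.0,0,0,0,0],[0,0,0.5,0,0,0,0]]]}}

```text
clock: 4.57
tcp_pos: [0.5763, 0.0236, 0.0755]
tcp_rot: [-2.013, -2.409, 0.002]
wrist_force: [0.2, 0.4, 0.2]
finger_gap: 0.002
gripper_force: 0.0
```

```bash
python3 - <<'E'
from h import *
togo((.5835,.0226,.0578),100.6)
c=cams.camera("scene"); cv2.imwrite("pics/s2.png",cv2.resize(c["image"][150:250,270:400],(780,600),interpolation=2)[:,:,::-1])
E
```

```text
shift cm [-0.229  0.699  1.77 ] turn [-0.0026 -0.0009 -0.0063] clock 4.57 pos [0.5763 0.0236 0.0755] F [0.22 0.42 0.25]
```

View pics/s2.png

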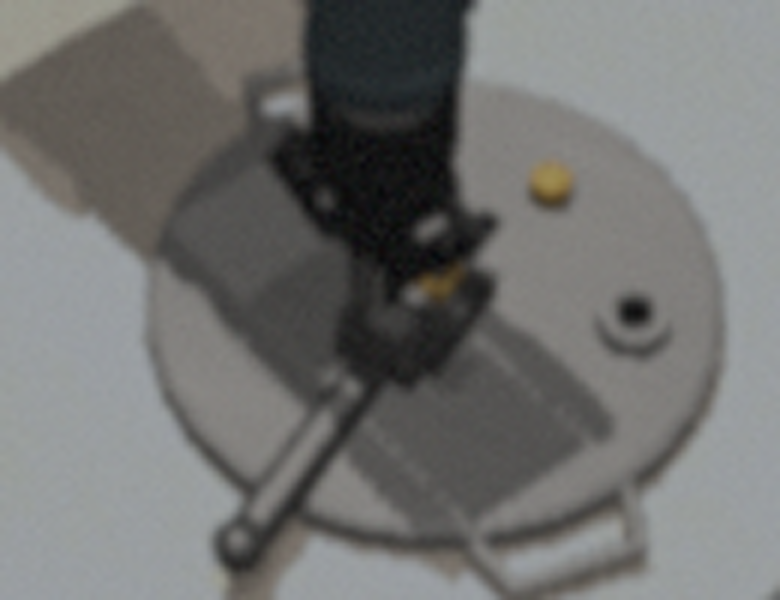

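The gripper, shut, is above the head at about (400,260) in the crop. The knuckles stick out at (480,225), well above the work. I'll correct the position and then descend slowly.

Emit:
{"method": "apply_moves", "body": {"commands": [[[-0.23,0.7,0.5,0,0,0,0],[0,0,0.5,0,0,0,0],[0,0,0.3,0,0,0,0],[0,0,0.1,0,0,0,0],[0,0,0,0,0,0,0],[0,0,0,0,0,0,0]]]}}

```text
clock: 5.12
tcp_pos: [0.5847, 0.0223, 0.0635]
tcp_rot: [2.014, 2.41, 0.0]
wrist_force: [-0.5, 0.4, -0.1]
finger_gap: -0.001
gripper_force: 0.0
```

Emit:
{"method": "apply_moves", "body": {"commands": [[[0,0,0.05,0,0,0,0],[0,0,0.05,0,0,0,0],[0,0,0.05,0,0,0,0],[0,0,0.05,0,0,0,0],[0,0,0,0,0,0,0]]]}}

```text
clock: 5.53
tcp_pos: [0.5846, 0.0224, 0.0612]
tcp_rot: [-2.014, -2.411, 0.0]
wrist_force: [0.1, 0.3, 0.7]
finger_gap: 0.001
gripper_force: 0.0
```

Emit:
{"method": "apply_moves", "body": {"commands": [[[0,0,0.05,0,0,0,0],[0,0,0.05,0,0,0,0],[0,0,0.05,0,0,0,0],[0,0,0.03,0,0,0,0],[0,0,0.03,0,0,0,0],[0,0,0.0,0,0,0,0]]]}}

```text
clock: 6.03
tcp_pos: [0.5846, 0.0224, 0.0591]
tcp_rot: [-2.014, -2.411, 0.0]
wrist_force: [0.4, -0.2, -0.2]
finger_gap: -0.001
gripper_force: 0.0
```

Emit:
{"method": "apply_moves", "body": {"commands": [[[0,0,0.03,0,0,0,0],[0,0,0.03,0,0,0,0],[0,0,0.0,0,0,0,0]]]}}

```text
clock: 6.28
tcp_pos: [0.5846, 0.0224, 0.0585]
tcp_rot: [-2.014, -2.411, 0.0]
wrist_force: [0.0, -0.4, 0.3]
finger_gap: 0.002
gripper_force: 0.0
```

Emit:
{"method": "apply_moves", "body": {"commands": [[[0,0,0.03,0,0,0,0],[0,0,0.0,0,0,0,0]]]}}

```text
clock: 6.45
tcp_pos: [0.5846, 0.0223, 0.0583]
tcp_rot: [-2.014, -2.411, 0.0]
wrist_force: [-0.4, 0.8, -0.5]
finger_gap: -0.003
gripper_force: 0.0
```

Emit:
{"method": "apply_moves", "body": {"commands": [[[0,0,0.03,0,0,0,0],[0,0,0.0,0,0,0,0]]]}}

```text
clock: 6.62
tcp_pos: [0.5846, 0.0224, 0.058]
tcp_rot: [-2.014, -2.411, 0.0]
wrist_force: [0.3, -0.5, -0.3]
finger_gap: 0.001
gripper_force: 0.0
```

Emit:
{"method": "apply_moves", "body": {"commands": [[[0,0,0.02,0,0,0,0],[0,0,0.0,0,0,0,0]]]}}

```text
clock: 6.78
tcp_pos: [0.5846, 0.0223, 0.0578]
tcp_rot: [-2.015, -2.411, -0.0]
wrist_force: [0.5, 0.8, -0.2]
finger_gap: -0.002
gripper_force: 0.0
```

Emit:
{"method": "apply_moves", "body": {"commands": [[[0,0,0.02,0,0,0,0],[0,0,0.0,0,0,0,0]]]}}

```text
clock: 6.95
tcp_pos: [0.5846, 0.0223, 0.0575]
tcp_rot: [-2.014, -2.411, 0.0]
wrist_force: [-0.1, -0.2, -0.5]
finger_gap: 0.002
gripper_force: 0.0
```

Emit:
{"method": "apply_moves", "body": {"commands": [[[0,0,0.02,0,0,0,0],[0,0,0.0,0,0,0,0]]]}}

```text
clock: 7.12
tcp_pos: [0.5846, 0.0223, 0.0574]
tcp_rot: [-2.015, -2.411, -0.0]
wrist_force: [0.2, -0.2, 0.9]
finger_gap: 0.002
gripper_force: 0.0
```

Emit:
{"method": "apply_moves", "body": {"commands": [[[0,0,0.02,0,0,0,0],[0,0,0.0,0,0,0,0]]]}}

```text
clock: 7.28
tcp_pos: [0.5847, 0.0223, 0.0572]
tcp_rot: [-2.015, -2.411, -0.0]
wrist_force: [-1.1, -0.3, 0.1]
finger_gap: -0.001
gripper_force: 0.0
```

Emit:
{"method": "apply_moves", "body": {"commands": [[[0,0,0.02,0,0,0,0],[0,0,0.0,0,0,0,0]]]}}

```text
clock: 7.45
tcp_pos: [0.5847, 0.0223, 0.0571]
tcp_rot: [2.014, 2.411, 0.0]
wrist_force: [-0.2, -0.2, 1.2]
finger_gap: 0.002
gripper_force: 0.3
```

Emit:
{"method": "apply_moves", "body": {"commands": [[[0,0,0.02,0,0,0,0],[0,0,0.0,0,0,0,0]]]}}

```text
clock: 7.62
tcp_pos: [0.5847, 0.0223, 0.0569]
tcp_rot: [2.014, 2.411, 0.0]
wrist_force: [0.2, -0.1, 1.8]
finger_gap: 0.001
gripper_force: 0.7
```

Emit:
{"method": "apply_moves", "body": {"commands": [[[0,0,0.03,0,0,0,0],[0,0,0.03,0,0,0,0],[0,0,0.0,0,0,0,0]]]}}

```text
clock: 7.87
tcp_pos: [0.5848, 0.0223, 0.0567]
tcp_rot: [2.014, 2.411, 0.0]
wrist_force: [-1.6, 0.8, 5.5]
finger_gap: -0.0
gripper_force: 2.4
```

Emit:
{"method": "apply_moves", "body": {"commands": [[[0,0,0.03,0,0,0,0],[0,0,0.0,0,0,0,0]]]}}

```text
clock: 8.03
tcp_pos: [0.5848, 0.0224, 0.0566]
tcp_rot: [2.014, 2.411, 0.0]
wrist_force: [-2.1, 0.2, 7.0]
finger_gap: -0.002
gripper_force: 3.0
```

Emit:
{"method": "apply_moves", "body": {"commands": [[[0,0,0.03,0,0,0,0],[0,0,0,0,0,0,0],[0.1,0,0.0,0,0,0,0],[0.1,0,0.0,0,0,0,0],[0.1,0,0.0,0,0,0,0]]]}}

```text
clock: 8.45
tcp_pos: [0.5848, 0.0233, 0.0567]
tcp_rot: [2.012, 2.409, -0.003]
wrist_force: [-3.4, -8.7, 9.3]
finger_gap: 0.004
gripper_force: 5.5
```

Emit:
{"method": "apply_moves", "body": {"commands": [[[0.1,0,0.0,0,0,0,0],[0.1,0,0.0,0,0,0,0],[0.1,0,0.0,0,0,0,0]]]}}

```text
clock: 8.7
tcp_pos: [0.5843, 0.0259, 0.0573]
tcp_rot: [2.012, 2.409, -0.003]
wrist_force: [-5.6, -8.2, 14.1]
finger_gap: -0.002
gripper_force: 7.2
```

Forces are climbing and the tip is riding up, so contact is on the worm's flank. I'll lift off and look.

Emit:
{"method": "apply_moves", "body": {"commands": [[[0,0,-0.1,0,0,0,0],[0,0,-0.4,0,0,0,0],[0,0,-1.5,0,0,0,0],[0,0,-3,0,0,0,0],[0,0,0,0,0,0,0]]]}}

```text
clock: 9.12
tcp_pos: [0.5867, 0.0281, 0.1105]
tcp_rot: [2.01, 2.406, 0.007]
wrist_force: [1.3, 0.2, 1.4]
finger_gap: -0.0
gripper_force: 0.0
```

```bash
python3 - <<'E'
from h import *
np.set_printoptions(precision=4,suppress=True)
o=telemetry.get_obs();print(o["tcp_pos"],o["wrist_force"],o["clock"])
c=cams.camera("scene"); cv2.imwrite("pics/s3.png",cv2.resize(c["image"][165:225,300:380],(800,600),interpolation=2)[:,:,::-1])
print("tip px",proj(c,o["tcp_pos"]-[0,0,.011]))
a=np.radians(100.6); x=np.array([np.cos(a),np.sin(a)]); y=np.array([-x[1],x[0]]); O=np.array([.578,.0695])
for nm,p in dict(O=(0,0,18),worm=(-38,3,22.8),f1=(-18,-14.5,17),f2=(15,-14.5,17),back=(-66,0,16),hend=(-213,0,15)).items():
    w=O+(p[0]*x+p[1]*y)/1e3; print(nm,proj(c,[*w,.024+p[2]/1e3]), (proj(c,[*w,.024+p[2]/1e3])-[300,165])*10)
E
```

```text
[0.5867 0.0281 0.1105] [1.3481 0.214  1.4085] 9.1167
tip px [335.8799 193.0057]
O [341.8689 195.0989] [418.6888 300.9886]
worm [335.1845 201.8541] [351.8447 368.5411]
f1 [343.0167 200.9169] [430.1669 359.1692]
f2 [348.0514 193.9651] [480.5139 289.6513]
back [331.5278 209.5846] [315.2783 445.8461]
hend [306.8744 243.457 ] [ 68.7443 784.5699]
```

View pics/s3.png

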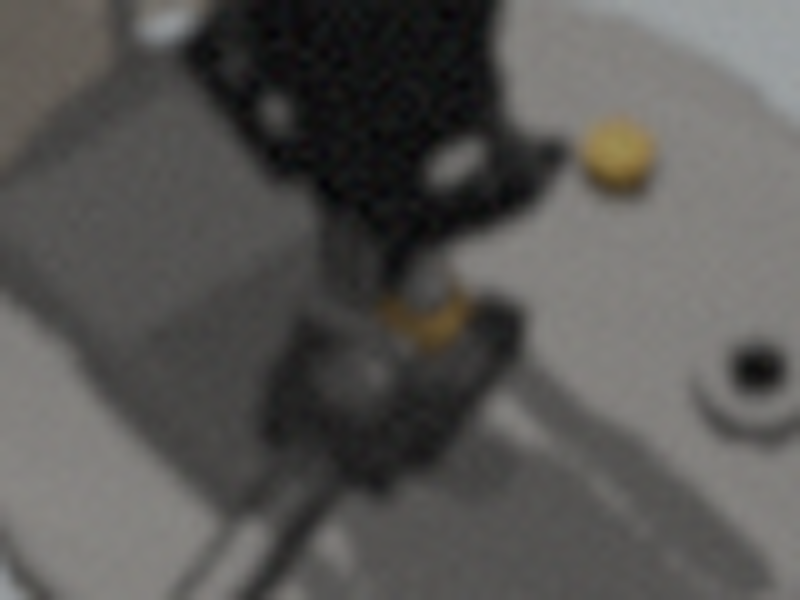

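The head and worm (around (360,370) in the crop) are still where predicted, and the nut is still inside the jaws. The tip's flat part must be shorter than I assumed, so I'll touch down centred over the worm instead.

Emit:
{"method": "apply_moves", "body": {"commands": [[[0,0,1,0,0,0,0],[0,0,1,0,0,0,0],[0,0,1,0,0,0,0],[0,0,0,0,0,0,0],[0,0,0,0,0,0,0]]]}}

```text
clock: 9.58
tcp_pos: [0.5819, 0.0285, 0.0731]
tcp_rot: [-2.012, -2.408, 0.004]
wrist_force: [0.8, 0.3, 0.7]
finger_gap: 0.004
gripper_force: 0.0
```

```bash
python3 - <<'E'
from h import *
togo((.582,.0305,.0595),100.6)
E
```

```text
shift cm [0.193 0.056 1.36 ] turn [-0.0043 -0.0015 -0.0065] clock 9.58 pos [0.5819 0.0285 0.0731] F [0.83 0.32 0.74]
```

Emit:
{"method": "apply_moves", "body": {"commands": [[[0.2,0,0.5,0,0,0,0],[0,0,0.5,0,0,0,0],[0,0,0.15,0,0,0,0],[0,0,0.05,0,0,0,0],[0,0,0,0,0,0,0],[0,0,0,0,0,0,0]]]}}

```text
clock: 10.08
tcp_pos: [0.5834, 0.0302, 0.0638]
tcp_rot: [2.014, 2.41, 0.0]
wrist_force: [0.2, -0.7, -0.1]
finger_gap: 0.001
gripper_force: 0.0
```

Emit:
{"method": "apply_moves", "body": {"commands": [[[0,0,0.04,0,0,0,0],[0,0,0.04,0,0,0,0],[0,0,0,0,0,0,0]]]}}

```text
clock: 10.33
tcp_pos: [0.5833, 0.0302, 0.0629]
tcp_rot: [2.014, 2.41, 0.0]
wrist_force: [-0.7, 0.7, -0.2]
finger_gap: 0.001
gripper_force: 0.0
```

Emit:
{"method": "apply_moves", "body": {"commands": [[[0,0,0.1,0,0,0,0],[0,0,0.1,0,0,0,0],[0,0,0.1,0,0,0,0],[0,0,0.04,0,0,0,0],[0,0,0,0,0,0,0]]]}}

```text
clock: 10.75
tcp_pos: [0.5831, 0.0302, 0.0592]
tcp_rot: [-2.014, -2.41, 0.0]
wrist_force: [-0.1, 1.0, 0.3]
finger_gap: -0.003
gripper_force: 0.0
```

Emit:
{"method": "apply_moves", "body": {"commands": [[[0,0,0.03,0,0,0,0],[0,0,0.03,0,0,0,0],[0,0,0,0,0,0,0]]]}}

```text
clock: 11.0
tcp_pos: [0.5832, 0.0302, 0.0588]
tcp_rot: [-2.014, -2.411, -0.0]
wrist_force: [-0.1, 0.2, 0.1]
finger_gap: -0.003
gripper_force: 0.0
```

Emit:
{"method": "apply_moves", "body": {"commands": [[[0,0,0.03,0,0,0,0],[0,0,0.03,0,0,0,0],[0,0,0,0,0,0,0]]]}}

```text
clock: 11.25
tcp_pos: [0.5832, 0.0302, 0.0581]
tcp_rot: [-2.014, -2.411, 0.0]
wrist_force: [-0.1, 0.6, -0.3]
finger_gap: -0.004
gripper_force: 0.0
```

Emit:
{"method": "apply_moves", "body": {"commands": [[[0,0,0.03,0,0,0,0],[0,0,0,0,0,0,0]]]}}

```text
clock: 11.42
tcp_pos: [0.5833, 0.0302, 0.0579]
tcp_rot: [2.014, 2.411, 0.0]
wrist_force: [0.8, 0.4, -0.5]
finger_gap: -0.003
gripper_force: 0.0
```

Emit:
{"method": "apply_moves", "body": {"commands": [[[0,0,0.03,0,0,0,0],[0,0,0,0,0,0,0]]]}}

```text
clock: 11.58
tcp_pos: [0.5833, 0.0302, 0.0578]
tcp_rot: [2.014, 2.411, 0.0]
wrist_force: [-1.6, 0.2, 2.4]
finger_gap: -0.004
gripper_force: 1.0
```

Emit:
{"method": "apply_moves", "body": {"commands": [[[0,0,0.03,0,0,0,0],[0,0,0,0,0,0,0]]]}}

```text
clock: 11.75
tcp_pos: [0.5834, 0.0302, 0.0577]
tcp_rot: [2.014, 2.411, 0.0]
wrist_force: [-1.8, 0.8, 4.1]
finger_gap: -0.004
gripper_force: 2.3
```

Emit:
{"method": "apply_moves", "body": {"commands": [[[0,0,0.03,0,0,0,0],[0,0,0.03,0,0,0,0],[0,0,0.02,0,0,0,0],[0,0,0,0,0,0,0]]]}}

```text
clock: 12.08
tcp_pos: [0.5834, 0.0302, 0.0576]
tcp_rot: [2.014, 2.411, 0.0]
wrist_force: [-4.3, -0.2, 10.9]
finger_gap: 0.002
gripper_force: 5.0
```

Emit:
{"method": "apply_moves", "body": {"commands": [[[0.1,0,0,0,0,0,0],[0.1,0,0,0,0,0,0]]]}}

```text
clock: 12.25
tcp_pos: [0.5833, 0.031, 0.0576]
tcp_rot: [2.013, 2.41, -0.002]
wrist_force: [-4.3, -5.7, 9.1]
finger_gap: -0.0
gripper_force: 4.5
```

Emit:
{"method": "apply_moves", "body": {"commands": [[[0.1,0,0,0,0,0,0],[0.1,0,0,0,0,0,0]]]}}

```text
clock: 12.42
tcp_pos: [0.583, 0.0328, 0.0576]
tcp_rot: [2.013, 2.409, -0.002]
wrist_force: [-4.0, -5.8, 8.5]
finger_gap: -0.0
gripper_force: 4.5
```

Emit:
{"method": "apply_moves", "body": {"commands": [[[0.05,-0.06,0,0,0,0,0],[0.05,-0.06,0,0,0,0,0]]]}}

```text
clock: 12.58
tcp_pos: [0.5826, 0.0337, 0.0577]
tcp_rot: [2.012, 2.408, 0.001]
wrist_force: [0.7, -3.7, 3.6]
finger_gap: -0.002
gripper_force: 2.3
```

Emit:
{"method": "apply_moves", "body": {"commands": [[[0.1,0,0,0,0,0,0],[0.1,0,0,0,0,0,0]]]}}

```text
clock: 12.75
tcp_pos: [0.5822, 0.0357, 0.0577]
tcp_rot: [2.012, 2.408, 0.001]
wrist_force: [0.6, -4.3, 6.4]
finger_gap: -0.003
gripper_force: 3.0
```

Emit:
{"method": "apply_moves", "body": {"commands": [[[0.1,0,0.03,0,0,0,0],[0.1,0,0.01,0,0,0,0]]]}}

```text
clock: 12.92
tcp_pos: [0.5819, 0.0376, 0.0576]
tcp_rot: [2.012, 2.408, 0.0]
wrist_force: [-1.8, -5.9, 9.5]
finger_gap: 0.002
gripper_force: 4.6
```

Emit:
{"method": "apply_moves", "body": {"commands": [[[0.1,0,0,0,0,0,0],[0.1,0,0,0,0,0,0]]]}}

```text
clock: 13.08
tcp_pos: [0.5815, 0.0396, 0.0576]
tcp_rot: [2.012, 2.408, 0.0]
wrist_force: [-1.0, -4.8, 7.8]
finger_gap: 0.0
gripper_force: 4.3
```

Emit:
{"method": "apply_moves", "body": {"commands": [[[0.1,0,0,0,0,0,0],[0.1,0,0,0,0,0,0]]]}}

```text
clock: 13.25
tcp_pos: [0.5812, 0.0416, 0.0576]
tcp_rot: [2.012, 2.408, 0.001]
wrist_force: [-0.6, -4.7, 8.5]
finger_gap: -0.001
gripper_force: 4.1
```

Emit:
{"method": "apply_moves", "body": {"commands": [[[0.1,0,0,0,0,0,0],[0.1,0,0,0,0,0,0]]]}}

```text
clock: 13.42
tcp_pos: [0.5807, 0.0438, 0.0574]
tcp_rot: [2.012, 2.408, 0.001]
wrist_force: [0.3, -3.5, 5.3]
finger_gap: 0.0
gripper_force: 2.6
```

Emit:
{"method": "apply_moves", "body": {"commands": [[[0.1,0,0,0,0,0,0],[0.1,0,0,0,0,0,0]]]}}

```text
clock: 13.58
tcp_pos: [0.5799, 0.0464, 0.0567]
tcp_rot: [2.014, 2.409, 0.001]
wrist_force: [1.3, -1.4, 2.5]
finger_gap: 0.001
gripper_force: 0.6
```

```bash
python3 - <<'E'
from h import *
np.set_printoptions(precision=4,suppress=True)
c=cams.camera("top"); cv2.imwrite("pics/t4.png",cv2.resize(c["image"][150:210,270:350],(800,600),interpolation=2)[:,:,::-1])
for k in ("worm_top","nut_top","jaw_face","jaw"):
  for d in models.search_frame(k,"top")[:1]: print(k,d)
E
```

```text
worm_top {'at': [346.7, 176.0], 'confidence': 0.72}
nut_top {'at': [185.6, 241.6], 'confidence': 0.46}
jaw_face {'at': [343.6, 173.9], 'confidence': 0.16}
```

View pics/t4.png

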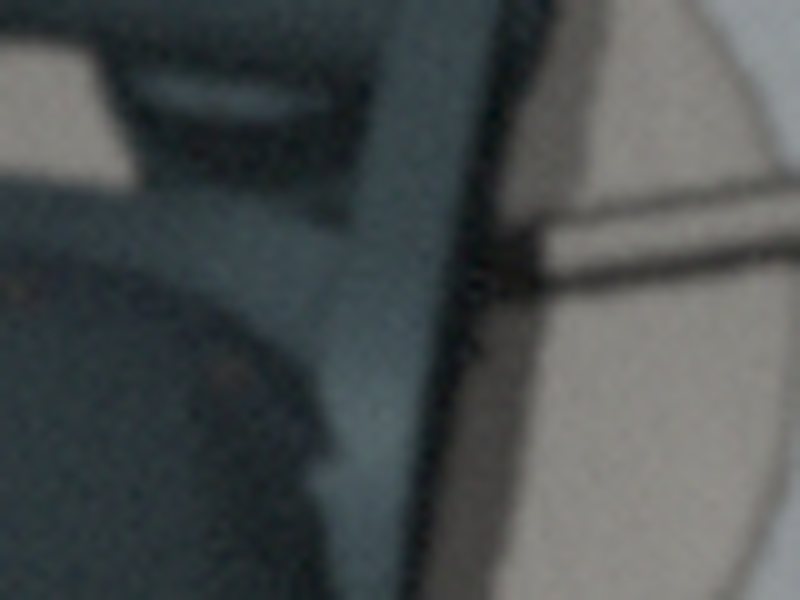

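Emit:
{"method": "apply_moves", "body": {"commands": [[[0,0.1,-0.5,0,0,0,0],[-0.8,0,0,0,0,0,0],[-1.0,0,0,0,0,0,0],[0,0,0,0,0,0,0],[0,0,0.2,0,0,0,0],[0,0,0.05,0,0,0,0],[0,0,0,0,0,0,0]]]}}

```text
clock: 14.42
tcp_pos: [0.5827, 0.0292, 0.058]
tcp_rot: [-2.014, -2.41, 0.001]
wrist_force: [0.3, 0.1, -0.4]
finger_gap: 0.001
gripper_force: 0.0
```

Emit:
{"method": "apply_moves", "body": {"commands": [[[0,0,0.05,0,0,0,0],[0,0,0,0,0,0,0]]]}}

```text
clock: 14.58
tcp_pos: [0.5831, 0.0294, 0.058]
tcp_rot: [-2.014, -2.411, 0.0]
wrist_force: [-0.2, -0.2, 0.6]
finger_gap: -0.0
gripper_force: 0.0
```

Emit:
{"method": "apply_moves", "body": {"commands": [[[-0.15,0,0,0,0,0,0],[0,0,0,0,0,0,0],[0,-0.03,0.03,0,0,0,0],[0,-0.04,0.04,0,0,0,0],[0,0,0,0,0,0,0]]]}}

```text
clock: 15.0
tcp_pos: [0.5833, 0.0277, 0.0578]
tcp_rot: [2.014, 2.41, 0.001]
wrist_force: [1.5, 0.1, 2.6]
finger_gap: -0.001
gripper_force: 0.9
```

Emit:
{"method": "apply_moves", "body": {"commands": [[[0,-0.02,0.03,0,0,0,0],[0.08,0,0,0,0,0,0],[0.1,0,0,0,0,0,0]]]}}

```text
clock: 15.25
tcp_pos: [0.5831, 0.0285, 0.0578]
tcp_rot: [2.013, 2.409, -0.0]
wrist_force: [1.9, -4.2, 4.1]
finger_gap: 0.001
gripper_force: 2.2
```

Emit:
{"method": "apply_moves", "body": {"commands": [[[0,0.02,0.04,0,0,0,0],[0.1,0.02,0.03,0,0,0,0],[0.1,0,0,0,0,0,0]]]}}

```text
clock: 15.5
tcp_pos: [0.5829, 0.0303, 0.0576]
tcp_rot: [2.013, 2.409, -0.001]
wrist_force: [-0.9, -5.4, 10.9]
finger_gap: 0.003
gripper_force: 5.2
```

Emit:
{"method": "apply_moves", "body": {"commands": [[[0.1,0,0,0,0,0,0],[0.1,0,0,0,0,0,0]]]}}

```text
clock: 15.67
tcp_pos: [0.5826, 0.0323, 0.0576]
tcp_rot: [2.013, 2.409, -0.001]
wrist_force: [-1.9, -4.7, 10.1]
finger_gap: -0.0
gripper_force: 5.2
```

Emit:
{"method": "apply_moves", "body": {"commands": [[[0.1,0,0,0,0,0,0],[0.1,0,0,0,0,0,0]]]}}

```text
clock: 15.83
tcp_pos: [0.5822, 0.0343, 0.0576]
tcp_rot: [2.013, 2.409, -0.001]
wrist_force: [-1.9, -4.4, 10.2]
finger_gap: 0.004
gripper_force: 5.2
```

Emit:
{"method": "apply_moves", "body": {"commands": [[[0.1,0,-0.01,0,0,0,0],[0.1,0,0,0,0,0,0]]]}}

```text
clock: 16.0
tcp_pos: [0.5818, 0.0363, 0.0576]
tcp_rot: [2.013, 2.409, -0.001]
wrist_force: [-1.5, -5.0, 10.5]
finger_gap: 0.0
gripper_force: 4.9
```

Emit:
{"method": "apply_moves", "body": {"commands": [[[0.1,0,0,0,0,0,0],[0.1,0,0,0,0,0,0]]]}}

```text
clock: 16.17
tcp_pos: [0.5814, 0.0382, 0.0576]
tcp_rot: [2.013, 2.409, -0.001]
wrist_force: [-1.9, -5.1, 9.3]
finger_gap: -0.001
gripper_force: 4.9
```

Emit:
{"method": "apply_moves", "body": {"commands": [[[0.1,0,0,0,0,0,0],[0.1,0,0,0,0,0,0]]]}}

```text
clock: 16.33
tcp_pos: [0.5811, 0.0402, 0.0576]
tcp_rot: [2.013, 2.409, -0.001]
wrist_force: [-2.5, -4.9, 10.0]
finger_gap: -0.001
gripper_force: 5.0
```

Emit:
{"method": "apply_moves", "body": {"commands": [[[0.1,0,0,0,0,0,0],[0.1,0,0,0,0,0,0]]]}}

```text
clock: 16.5
tcp_pos: [0.5807, 0.0423, 0.0575]
tcp_rot: [2.013, 2.409, -0.001]
wrist_force: [-2.0, -3.5, 8.5]
finger_gap: 0.002
gripper_force: 4.1
```

Emit:
{"method": "apply_moves", "body": {"commands": [[[0,0.05,-0.4,0,0,0,0],[-0.8,0,0,0,0,0,0],[-0.8,0,0,0,0,0,0],[0,0,0,0,0,0,0],[0,0,0.2,0,0,0,0],[0,0,0.05,0,0,0,0],[0,-0.02,0.05,0,0,0,0],[0,-0.03,0.04,0,0,0,0]]]}}

```text
clock: 17.17
tcp_pos: [0.5835, 0.0271, 0.0577]
tcp_rot: [2.014, 2.41, -0.0]
wrist_force: [-1.4, -1.9, 7.7]
finger_gap: -0.002
gripper_force: 3.7
```

Emit:
{"method": "apply_moves", "body": {"commands": [[[0,0,0.02,0,0,0,0],[0,0,0,0,0,0,0]]]}}

```text
clock: 17.33
tcp_pos: [0.5835, 0.0271, 0.0577]
tcp_rot: [2.013, 2.41, -0.0]
wrist_force: [-1.6, -3.0, 6.4]
finger_gap: 0.003
gripper_force: 3.3
```

Emit:
{"method": "apply_moves", "body": {"commands": [[[0.08,0,0.01,0,0,0,0],[0.1,0,0.01,0,0,0,0],[0.1,0,0,0,0,0,0]]]}}

```text
clock: 17.58
tcp_pos: [0.5831, 0.0293, 0.0577]
tcp_rot: [2.013, 2.41, -0.001]
wrist_force: [-2.2, -4.3, 7.0]
finger_gap: -0.0
gripper_force: 3.8
```

Emit:
{"method": "apply_moves", "body": {"commands": [[[0.1,0,0,0,0,0,0],[0.1,0,0,0,0,0,0]]]}}

```text
clock: 17.75
tcp_pos: [0.5828, 0.0312, 0.0577]
tcp_rot: [2.013, 2.41, -0.001]
wrist_force: [-1.9, -4.9, 6.7]
finger_gap: -0.0
gripper_force: 3.8
```

Emit:
{"method": "apply_moves", "body": {"commands": [[[0.1,0,0,0,0,0,0],[0.1,0,0,0,0,0,0]]]}}

```text
clock: 17.92
tcp_pos: [0.5824, 0.0332, 0.0577]
tcp_rot: [2.013, 2.41, -0.001]
wrist_force: [-1.9, -4.8, 7.6]
finger_gap: -0.0
gripper_force: 3.8
```

Emit:
{"method": "apply_moves", "body": {"commands": [[[0.1,-0.02,0.02,0,0,0,0],[0.1,0,0,0,0,0,0]]]}}

```text
clock: 18.08
tcp_pos: [0.582, 0.0351, 0.0576]
tcp_rot: [2.013, 2.409, -0.001]
wrist_force: [-1.7, -4.7, 8.5]
finger_gap: 0.002
gripper_force: 4.2
```

Emit:
{"method": "apply_moves", "body": {"commands": [[[0.1,0,0,0,0,0,0],[0.1,0,0,0,0,0,0]]]}}

```text
clock: 18.25
tcp_pos: [0.5816, 0.0371, 0.0576]
tcp_rot: [2.012, 2.409, -0.001]
wrist_force: [-2.4, -4.8, 8.2]
finger_gap: -0.001
gripper_force: 4.2
```

Emit:
{"method": "apply_moves", "body": {"commands": [[[0.1,0,0,0,0,0,0],[0.1,0,0,0,0,0,0]]]}}

```text
clock: 18.42
tcp_pos: [0.5812, 0.0389, 0.0576]
tcp_rot: [2.012, 2.409, -0.001]
wrist_force: [-2.4, -5.9, 8.9]
finger_gap: 0.001
gripper_force: 4.3
```

Emit:
{"method": "apply_moves", "body": {"commands": [[[0.1,0,0,0,0,0,0],[0.1,0,0,0,0,0,0]]]}}

```text
clock: 18.58
tcp_pos: [0.5808, 0.0409, 0.0576]
tcp_rot: [2.013, 2.409, -0.002]
wrist_force: [-2.9, -5.9, 9.5]
finger_gap: -0.001
gripper_force: 4.3
```

```bash
cat > rd.py <<'E'
from h import *
np.set_printoptions(precision=2,suppress=True)
a=np.radians(100.6); x=np.array([np.cos(a),np.sin(a),0]); y=np.array([-x[1],x[0],0]); F=[]
for i in range(8): cams.camera("scene"); F.append(telemetry.get_obs()["wrist_force"])
F=np.array(F); m=F.mean(0); print("drag",-m@x,"side",m@y,"N",m[2],"sd",F.std(0),telemetry.get_obs()["tcp_pos"]*1e3,telemetry.get_obs()["torque"])
E
python3 rd.py
```

```text
drag 3.9830025517023913 side 3.714748768936964 N 9.051292721667886 sd [0.3  0.42 0.48] [580.76  41.05  57.62] [-0.89  0.47  0.  ]
```

Emit:
{"method": "apply_moves", "body": {"commands": [[[0,-0.06,-0.4,0,0,0,0],[-0.7,0,0,0,0,0,0],[-0.75,0,0,0,0,0,0],[0,0,0,0,0,0,0],[0,0,0.2,0,0,0,0],[0,0,0.05,0,0,0,0],[0,0,0.05,0,0,0,0],[0,0,0.04,0,0,0,0]]]}}

```text
clock: 19.65
tcp_pos: [0.5823, 0.0273, 0.0576]
tcp_rot: [2.014, 2.411, -0.001]
wrist_force: [-3.5, -1.5, 9.0]
finger_gap: -0.002
gripper_force: 4.6
```

Emit:
{"method": "apply_moves", "body": {"commands": [[[0,0,0.02,0,0,0,0],[0,0,0.02,0,0,0,0],[0,0,0,0,0,0,0]]]}}

```text
clock: 19.9
tcp_pos: [0.5824, 0.0273, 0.0576]
tcp_rot: [2.014, 2.411, -0.001]
wrist_force: [-3.2, -3.0, 9.9]
finger_gap: 0.002
gripper_force: 4.5
```

Emit:
{"method": "apply_moves", "body": {"commands": [[[0.1,0,0.01,0,0,0,0],[0.1,0,0,0,0,0,0]]]}}

```text
clock: 20.07
tcp_pos: [0.5821, 0.0285, 0.0576]
tcp_rot: [2.013, 2.41, -0.002]
wrist_force: [-3.2, -5.8, 9.7]
finger_gap: -0.002
gripper_force: 4.6
```

Emit:
{"method": "apply_moves", "body": {"commands": [[[0.08,0,0,0,0,0,0],[0.08,0,0,0,0,0,0]]]}}

```text
clock: 20.23
tcp_pos: [0.5818, 0.03, 0.0576]
tcp_rot: [2.013, 2.41, -0.003]
wrist_force: [-4.1, -5.4, 9.7]
finger_gap: 0.003
gripper_force: 4.7
```

Emit:
{"method": "apply_moves", "body": {"commands": [[[0,-0.04,0,0,0,0,0],[0,-0.04,0,0,0,0,0],[0,0,0,0,0,0,0]]]}}

```text
clock: 20.48
tcp_pos: [0.5816, 0.0301, 0.0577]
tcp_rot: [2.012, 2.409, -0.0]
wrist_force: [-1.4, -4.1, 7.4]
finger_gap: 0.002
gripper_force: 3.6
```

```bash
python3 rd.py
```

```text
drag 4.249434294470735 side 2.196397863601421 N 7.085009385395294 sd [0.63 0.54 0.49] [581.62  30.07  57.68] [-0.73  0.27  0.03]
```

Emit:
{"method": "apply_moves", "body": {"commands": [[[0.05,-0.02,0.03,0,0,0,0],[0.1,-0.01,0.01,0,0,0,0],[0.1,0,0,0,0,0,0]]]}}

```text
clock: 21.13
tcp_pos: [0.5811, 0.0322, 0.0576]
tcp_rot: [2.012, 2.409, -0.001]
wrist_force: [-2.0, -5.2, 9.5]
finger_gap: 0.0
gripper_force: 4.7
```

Emit:
{"method": "apply_moves", "body": {"commands": [[[0.1,0,0,0,0,0,0],[0.1,0,0,0,0,0,0]]]}}

```text
clock: 21.3
tcp_pos: [0.5807, 0.0341, 0.0576]
tcp_rot: [2.012, 2.409, -0.001]
wrist_force: [-3.4, -5.8, 9.3]
finger_gap: -0.002
gripper_force: 4.7
```

```bash
python3 rd.py
```

```text
drag 4.736519125496574 side 2.861438754871832 N 9.485500360977802 sd [0.48 0.47 0.18] [580.68  34.24  57.61] [-0.95  0.38 -0.03]
```

Emit:
{"method": "apply_moves", "body": {"commands": [[[0.1,-0.02,0,0,0,0,0],[0.1,-0.02,0,0,0,0,0]]]}}

```text
clock: 21.87
tcp_pos: [0.5803, 0.0358, 0.0577]
tcp_rot: [2.012, 2.408, -0.0]
wrist_force: [-0.3, -6.6, 7.8]
finger_gap: -0.001
gripper_force: 3.9
```

```bash
python3 rd.py
```

```text
drag 5.888600782913652 side 2.30567499878295 N 8.327502012944683 sd [0.64 0.49 0.51] [580.28  35.95  57.65] [-1.06  0.22  0.05]
```

Emit:
{"method": "apply_moves", "body": {"commands": [[[0.1,-0.02,0.01,0,0,0,0],[0.1,0,0,0,0,0,0]]]}}

```text
clock: 22.43
tcp_pos: [0.5799, 0.0375, 0.0576]
tcp_rot: [2.011, 2.408, -0.0]
wrist_force: [-0.2, -8.2, 8.0]
finger_gap: -0.0
gripper_force: 4.1
```

```bash
python3 rd.py
```

```text
drag 6.033260372732463 side 1.8156214813699707 N 8.44680050898969 sd [0.67 0.44 0.4 ] [579.93  37.65  57.64] [-1.27  0.15 -0.04]
```

The drag rose from about 4 N to about 6 N and is at the slip limit, so the jaw has bitten with roughly 20 N. I'll stop here and lift straight off.

Emit:
{"method": "apply_moves", "body": {"commands": [[[0,0,-0.1,0,0,0,0],[0,0,-0.3,0,0,0,0],[0,0,-1.5,0,0,0,0],[0,0,-2.5,0,0,0,0.3],[-3,0,-1,0,0,0,0.5],[-4,0,0,0,0,0,0.5],[-3,0,0,0,0,0,0.5],[0,0,0,0,0,0,0.5]]]}}

```text
clock: 23.5
tcp_pos: [0.5973, -0.0639, 0.1106]
tcp_rot: [2.017, 2.405, -0.0]
wrist_force: [0.2, 0.4, 0.1]
finger_gap: 0.501
gripper_force: 0.0
```

```bash
python3 - <<'E'
from h import *
np.set_printoptions(precision=4,suppress=True)
c=cams.camera("scene"); cv2.imwrite("pics/s5.png",cv2.resize(c["image"][165:255,290:400],(733,600),interpolation=2)[:,:,::-1])
print([ (d["confidence"],d["at"]) for d in models.search_frame("handle_grip","scene")[:2]])
from scipy.stats import linregress
for d in models.cut_out("wrench","scene")[:1]:
    ys,xs=np.nonzero(d["pixels"]); W=np.array([ray(c,(x,y),.036)[:2] for x,y in zip(xs,ys)])
    r=linregress(W[W[:,1]<-.02][:,1],W[W[:,1]<-.02][:,0]); print("handle line x at y=-.07:",r.intercept-.07*r.slope,"angle",90-np.degrees(np.arctan(r.slope)), W[:,1].min())
togo((.604,-.073,.09),100.6)
E
```

```text
[(0.58, [328.0, 219.0])]
handle line x at y=-.07: 0.6051417035750477 angle 100.44592680003186 -0.13768260038172286
shift cm [-1.557  0.588  1.943] turn [-0.0012 -0.0014 -0.0072] clock 23.65 pos [ 0.5955 -0.0587  0.1095] F [ 0.14  0.42 -0.13]
```

View pics/s5.png

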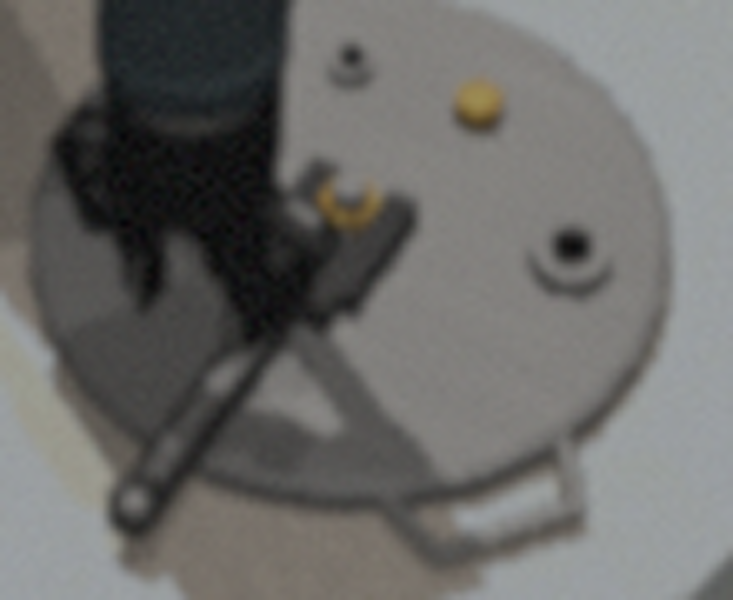

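The jaw now bears against the nut, near (320,205) in the crop. The handle is straight and unmoved, with its end at (133,503). Next I'll straddle the handle loosely.

Emit:
{"method": "apply_moves", "body": {"commands": [[[-0.8,0.3,1,0,0,0,0.5],[-0.8,0.35,1,0,0,0,0.5],[0,0,0,0,0,0,0.5],[0,0,0,0,0,0,0.5]]]}}

```text
clock: 23.98
tcp_pos: [0.6046, -0.0734, 0.0884]
tcp_rot: [-2.013, -2.409, 0.002]
wrist_force: [-0.2, -0.3, -0.1]
finger_gap: 0.498
gripper_force: 0.0
```

```bash
python3 -c "
from h import *
print(bot.finger_overhang)
togo((.6045,-.073,.039),100.6)"
```

```text
0.011
shift cm [0.03  0.01  4.938] turn [-0.0026 -0.0015 -0.0062] clock 23.98 pos [ 0.6046 -0.0734  0.0884] F [-0.15 -0.26 -0.1 ]
```

Emit:
{"method": "apply_moves", "body": {"commands": [[[0,0,1,0,0,0,0.5],[0,0,1,0,0,0,0.5],[0,0,0.8,0,0,0,0.5],[0,0,0.5,0,0,0,0.5],[0,0,0.3,0,0,0,0.5],[0,0,0.2,0,0,0,0.5],[0,0,0,0,0,0,0.5]]]}}

```text
clock: 24.57
tcp_pos: [0.6052, -0.0737, 0.0516]
tcp_rot: [-2.014, -2.41, 0.0]
wrist_force: [0.1, -0.8, -0.7]
finger_gap: 0.501
gripper_force: 0.0
```

Emit:
{"method": "apply_moves", "body": {"commands": [[[0,0,0.3,0,0,0,0.5],[0,0,0.3,0,0,0,0.5],[0,0,0.3,0,0,0,0.5],[0,0,0.2,0,0,0,0.5],[0,0,0,0,0,0,0.5]]]}}

```text
clock: 24.98
tcp_pos: [0.605, -0.0737, 0.0405]
tcp_rot: [-2.014, -2.41, 0.0]
wrist_force: [0.3, -0.6, -0.5]
finger_gap: 0.501
gripper_force: 0.0
```

Emit:
{"method": "apply_moves", "body": {"commands": [[[0,0,0.1,0,0,0,0.33],[0,0,0,0,0,0,0.33],[0.003,-0.29,0,0,0,0.02,0.33],[0.003,-0.29,0,0,0,0.02,0.33],[0.003,-0.29,0,0,0,0.02,0.33]]]}}

```text
clock: 25.4
tcp_pos: [0.5971, -0.0751, 0.0403]
tcp_rot: [2.088, 2.346, 0.001]
wrist_force: [3.3, -0.0, -2.0]
finger_gap: 0.331
gripper_force: 1.4
```

Emit:
{"method": "apply_moves", "body": {"commands": [[[0.003,-0.29,0,0,0,0.02,0.33],[0.003,-0.29,0,0,0,0.02,0.33],[0.003,-0.29,0,0,0,0.02,0.33],[0.003,-0.29,0,0,0,0.02,0.33]]]}}

```text
clock: 25.73
tcp_pos: [0.5852, -0.0763, 0.0403]
tcp_rot: [2.18, 2.261, 0.0]
wrist_force: [3.5, -1.8, -2.0]
finger_gap: 0.331
gripper_force: 1.5
```

Emit:
{"method": "apply_moves", "body": {"commands": [[[0.006,-0.435,0,0,0,0.03,0.33],[0.006,-0.435,0,0,0,0.03,0.33],[0.006,-0.435,0,0,0,0.03,0.33],[0.006,-0.435,0,0,0,0.03,0.33],[0.006,-0.435,0,0,0,0.03,0.33],[0.006,-0.435,0,0,0,0.03,0.33],[0.006,-0.435,0,0,0,0.03,0.33],[0,0,0,0,0,0,0.33]]]}}

```text
clock: 26.4
tcp_pos: [0.5545, -0.0744, 0.0404]
tcp_rot: [2.405, 2.02, -0.0]
wrist_force: [0.2, -0.2, -0.4]
finger_gap: 0.33
gripper_force: 0.2
```

```bash
cat > wr.py <<'E'
from h import *
np.set_printoptions(precision=4,suppress=True)
from scipy.optimize import least_squares
o=telemetry.get_obs(); R=Rn.from_rotvec(o["tcp_rot"]).as_matrix(); print(o["tcp_pos"],o["wrist_force"],"tool x ang",np.degrees(np.arctan2(R[1,0],R[0,0])))
for n in("scene","top"):
  c=cams.camera(n)
  for d in models.cut_out("wrench",n)[:1]:
    ys,xs=np.nonzero(d["pixels"]); W=np.array([ray(c,(x,y),.036)[:2] for x,y in zip(xs,ys)])
    r=np.hypot(*(W-[.578,.0695]).T); q=W[(r>.09)&(r<.25)]; 
    if len(q)>20:
        v=np.array([.578,.0695])-q.mean(0); e=np.linalg.eigh(np.cov(q.T))[1][:,1]; e*=np.sign(e@v)
        print(n,len(q),"ang from centre",np.degrees(np.arctan2(v[1],v[0])),"pca",np.degrees(np.arctan2(e[1],e[0])),d["confidence"],r.max())
E
python3 wr.py
```

```text
[ 0.5545 -0.0744  0.0404] [ 0.2245 -0.1518 -0.3917] tool x ang 80.0596544554493
scene 150 ang from centre 82.6517300512385 pca 86.39929640247442 0.67 0.209193408073995
```

Emit:
{"method": "apply_moves", "body": {"commands": [[[0.009,-0.5,0,0,0,0.035,0.33],[0.009,-0.51,0,0,0,0.035,0.33],[0.009,-0.51,0,0,0,0.035,0.33],[0.009,-0.51,0,0,0,0.035,0.33],[0.009,-0.51,0,0,0,0.035,0.33],[0.009,-0.51,0,0,0,0.035,0.33],[0.009,-0.51,0,0,0,0.035,0.33],[0.009,-0.51,0,0,0,0.035,0.33]]]}}

```text
clock: 27.27
tcp_pos: [0.5168, -0.0622, 0.0403]
tcp_rot: [2.662, 1.665, 0.001]
wrist_force: [2.1, -5.1, -1.0]
finger_gap: 0.332
gripper_force: 1.8
```

```bash
python3 wr.py
```

```text
[ 0.5168 -0.0622  0.0403] [ 2.0603 -5.1287 -0.9614] tool x ang 64.06225398296739
scene 182 ang from centre 67.47724202310901 pca 67.35553640819921 0.93 0.21008758797570323
top 66 ang from centre 66.96200195903663 pca 68.93428594671441 0.7 0.19272185798417038
```

Emit:
{"method": "apply_moves", "body": {"commands": [[[0.0,-0.51,0,0,0,0.035,0.33],[0.0,-0.51,0,0,0,0.035,0.33],[0.0,-0.51,0,0,0,0.035,0.33],[0.009,-0.51,0,0,0,0.035,0.33],[0.009,-0.51,0,0,0,0.035,0.33],[0.009,-0.51,0,0,0,0.035,0.33],[0.009,-0.51,0,0,0,0.035,0.33],[0.0,0,0,0,0,0,0.33]]]}}

```text
clock: 28.13
tcp_pos: [0.4862, -0.0425, 0.0402]
tcp_rot: [2.846, 1.33, -0.0]
wrist_force: [0.7, -0.7, 1.1]
finger_gap: 0.331
gripper_force: 0.4
```

```bash
python3 wr.py
```

```text
[ 0.4862 -0.0425  0.0402] [ 0.6882 -0.7464  1.1148] tool x ang 50.10136592012597
scene 200 ang from centre 52.879438664718066 pca 52.404029458213465 0.79 0.20908929331974535
top 60 ang from centre 51.921701062107665 pca 57.8490930408282 0.63 0.19305653306695708
```

Emit:
{"method": "apply_moves", "body": {"commands": [[[0.008,-0.49,0,0,0,0.034,0.33],[0.008,-0.49,0,0,0,0.034,0.33],[0.008,-0.49,0,0,0,0.034,0.33],[0.008,-0.49,0,0,0,0.034,0.33],[0.008,-0.49,0,0,0,0.034,0.33],[0.008,-0.49,0,0,0,0.034,0.33],[0,0,0,0,0,0,0.33],[0,0,0,0,0,0,0.33]]]}}

```text
clock: 29.0
tcp_pos: [0.4656, -0.0213, 0.04]
tcp_rot: [-2.965, -1.036, 0.0]
wrist_force: [0.1, -1.7, 0.5]
finger_gap: 0.33
gripper_force: 0.5
```

```bash
python3 wr.py
```

```text
[ 0.4656 -0.0213  0.04  ] [ 0.1416 -1.698   0.5078] tool x ang 38.49761787296132
scene 152 ang from centre 40.98060780457529 pca 40.84728453614426 0.57 0.20732317432037403
top 77 ang from centre 40.46640696394944 pca 27.2791440036792 0.6 0.19571935771658563
```

Emit:
{"method": "apply_moves", "body": {"commands": [[[0,0.25,0,0,0,0,0.45],[0,0,0,0,0,0,0.5],[0,0,0,0,0,0,0.5],[0,0,-1,0,0,0,0.5],[0,0,-2,0,0,0,0.5],[0,0,-3,0,0,0,0.5],[0,0,-3,0,0,0,0.5],[0,0,-3,0,0,0,0.5]]]}}

```text
clock: 29.87
tcp_pos: [0.4668, -0.0232, 0.1619]
tcp_rot: [-2.966, -1.033, 0.001]
wrist_force: [1.0, -0.8, -0.5]
finger_gap: 0.502
gripper_force: 0.0
```

Emit:
{"method": "apply_moves", "body": {"commands": [[[-2,2.5,-1,0,0,0,0.5],[-2,2.5,-1,0,0,0,0.5],[-2,2.5,-1,0,0,0,0.5],[-2,2.5,0,0,0,0,0.5],[0,2.5,0,0,0,0,0.5],[0,2.5,0,0,0,0,0.5],[0,2.5,0,0,0,0,0.5],[0,0,0,0,0,0,0.5]]]}}

```text
clock: 30.53
tcp_pos: [0.5152, -0.2138, 0.1912]
tcp_rot: [2.965, 1.029, 0.002]
wrist_force: [-1.0, -0.7, 0.5]
finger_gap: 0.498
gripper_force: 0.0
```

```bash
python3 wr.py; python3 - <<'E'
from h import *
c=cams.camera("scene"); cv2.imwrite("pics/s6.png",cv2.resize(c["image"][150:255,270:400],(743,600),interpolation=2)[:,:,::-1])
E
```

```text
[ 0.5152 -0.2138  0.1912] [-1.0399 -0.7379  0.4704] tool x ang 38.282805786222546
scene 269 ang from centre 40.93978305808413 pca 40.636143061614526 0.66 0.2109587231581016
top 402 ang from centre 40.79447682183293 pca 42.512402361979504 0.86 0.20302094245418656
```

View pics/s6.png

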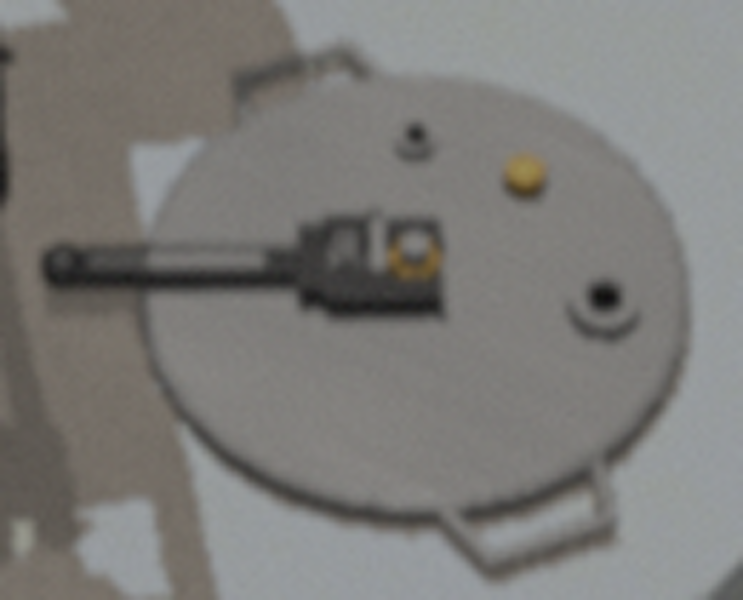

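The wrench lies flat with its handle end at (65,265) in the crop, turned about 60°. The jaws are closed on the nut at (413,258), and everything else is undisturbed. Handing in.

```bash
python3 -c "
from station import ticket
print(ticket.hand_in())"
```

```text
the job is handed in; nothing more can be done
None
```

I closed the jaw until it bit (estimated squeeze about 20 N), then turned the wrench about 60° clockwise, left it flat on the nut and handed the job in at about 31 s. The first touch-down caught the side of the worm and peaked at about 14 N, above the 8–10 N advised but under 16 N, and no verdict came back.

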